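# Unlock the eccentric and feed the batten to the stop of the sawing jig

## Robot

A 6-joint arm with a two-finger parallel gripper is mounted at the origin on the work surface. World frame = base frame: x ahead of the robot, y to its left, z up, the work surface at z = 0. Lengths are in m, angles in rad, forces in N, time in s.
With the tool pointing down it reaches from about 0.25 to 0.775 m from the base axis. Payload 4 kg.
Tool frame: the origin (TCP) lies at the centre of the arm's flange, where the gripper is bolted on; the fingertips stand 199 mm ahead of it and the grasp point (between the pads) lies 180 mm ahead of it; z points along the fingers, y is the line along which they close (so a half turn about z gives the same grasp; the last joint's range is limited). The gripper opens to 94 mm and grips with 3 to 60 N. Pads are 16 mm wide; open, the fingers measure 119 mm over their backs; the gripper's body (75 mm by 177 mm) begins 78 mm behind the grasp point.
Start: joints at [-1.306, 0.087, 1.371, -0, 1.684, -0.103], TCP at [0.198, -0.513, 0.405] pointing down, gripper open.
Joint ranges: [-3.1, 3.1], [-0.76, 2.03], [0.27, 2.55], [-1.08, 4.22], [0.17, 2.65], [-2.57, 2.57]. Speed limits (rad/s): [2.79, 2.79, 3.14, 3.14, 3.14, 3.14].

## Interface

Orientations are given as [roll, pitch, yaw] about the fixed x, y, z axes, in that order (R = Rz(yaw) Ry(pitch) Rx(roll)).
In Python, from bench import robot, eyes, models gives the robot as it stands.
- The arm moves only by the tool step_arm, never from a script. Its argument "commands" is a list that holds one entry, the list of rows, each a list of 7 numbers: the shift along the tool's x, y, z in mm, then the turn, a rotation vector about the tool's x, y, z in rad, then the finger opening in mm, from 0 to 94. In form: [[[tx, ty, tz, wx, wy, wz, gripper], ...]]. A call has 1 to 20 rows; each row shifts and turns the commanded pose from where the row before left it, along the tool's axes as they then stand; what a row does not reach is not made up. A row lasts 1/8 s, in which the tool goes at most 62.5 mm and 10.7 degrees, less where a joint would pass 70% of its speed; a pose out of reach is approached as far as the arm can. A call is refused whole if a number of a shift passes 62.5 or a number of a turn 0.188, either way. A call with a gripper value outside its range is refused whole. The fingers move at their own pace and stop on an object; the grip force is fixed at half the most. Time passes only in rows, so rows that do not move let the fingers close. It gives the time, the measured TCP pose, the force, the opening and the grip force at its end, in the units of the state.
- robot.get_obs(): the state, without advancing time (a new reading comes with each control period).
- eyes.snapshot(name): name is "scene" or "top"; returns a dict with "color" (480x640x3 uint8, red, green, blue), "camera_matrix" (3x3 intrinsics, pixels), "eye" and "rotation" of the camera in the world. Camera axes: x right, y up, looking along -z (the intrinsics and any distortion apply to the point x, -y, -z); pixel columns grow to the right and rows downward; lengths in m; the calibration is good to about 2 mm. A picture is of the moment at which its call begins. There is no depth.
- robot.close_job(): hands the job in; it is judged then, once.
Trained networks look in a picture, given as the dict that the camera call returned (one of the last four; its "shot" number tells which), for a name from the list of things; names that differ only in an ending like _2 or _b are one class to them, and where a whole thing is asked for, a point or a joint stands for the part that bears it (a point fixed in the world has none). Each returns a list of dicts, best first, with "confidence" (0 to 1); they miss things now and then, are a little off and sometimes report something else, mostly with a low value. They report only what shows in the picture. A call takes as long as a camera call. They do not tell look-alikes from the thing itself.
- models.masks_of(picture, query): "mask" (480x640 bool, what is visible of it) and "xy" ([column, row] in pixels, amid what is visible of it).
- models.tip_of(picture, query): "xy" ([column, row] in pixels: a listed point, or the origin of a listed thing).
The state is a dict: "time": time; "joint_positions": joint angles; "qvel": joint speeds; "joint_torque": joint torques, N m; "tool_pos": TCP position; "ee_rot": TCP orientation; "wrist_force": force on the tool from outside, world axes, zero at the start; "wrist_torque": the same for the moment, N m; "width": finger opening in m; "finger_force": force on a finger pad.
Only numpy, scipy, OpenCV 4.12 (cv2) and the standard library are available. Lean on these libraries where they do the work, as an engineer would, in place of code of your own. Each camera call takes 0.05 s, during which the arm holds its last target. There are 200 camera calls.

## Task

On the wooden sawing jig, first push the cam lever round with a fingertip until the lever points straight forward along the channel, so that the cam turns its low point to the follower slide. Only then push the slide forward by its post until it is fully home, so that it drives the batten in the channel up against the end stop. Do not touch the batten itself, lift nothing, leave the other things where they are, and let go at the end.

Things in the scene. Friction and masses are not known exactly. Their poses are not given: they have to be found in the camera images.
- jig: Fixed plywood jig, base 320 x 310 x 18 mm. Origin on the table under the middle line of its channel; +x runs forward along the channel (the way the slide is pushed), +y to the left. The base covers x -170 to 150, y -190 to 120 mm. Two rails (y 24 to 50 and -24 to -50 mm, top at 36 mm) form the channel, floor at 18 mm. Saw guide blocks on the rails: x 58 to 103 mm, top at 76 mm.
- cam_pivot (a point): Top of the cam's pivot pin, on the cam's upright axis, at jig x 30, y -105 mm, 54 mm above the table; fixed to the jig. The cam is a wooden disc of 38 mm radius, z 24 to 40 mm, whose centre lies 22 mm from the pivot towards the lever.
- cam (a joint): Angle of the cam, rad: 0 = low point faces the slide, the lever points straight forward (jig +x). It grows as the lever turns clockwise seen from above (1.57: lever points to jig -y); range -0.5 to 2.4. It starts at 1.4 to 2.1: turn it anticlockwise. It stays where left (friction some 3 N at the dowel). Within about 0.35 of 0 the slide can pass; otherwise the disc blocks its nose.
- dowel_top (a point): Centre of the top face of the upright wooden dowel at the end of the cam lever: diameter 18 mm, from 50 to 95 mm above the table, 95 mm from the pivot. The lever under it is a bar 20 mm wide, z 40 to 50 mm.
- slide (a joint): Travel of the follower slide in m: 0 = fully back, 0.0535 = fully home at its hard stop; grows along jig +x; starts at 0 to 0.008. It stays where it is left (friction about 3 N).
- post_top (a point): Centre of the top face of the slide's upright push post: diameter 20 mm, 44 to 90.5 mm above the table, on the channel's middle line (jig y 0), at jig x -80 mm when fully back. It stands on a block 50 mm long, 44 mm wide, top at 44 mm.
- nose_tip (a point): Middle of the front face of the slide's nose, 39 mm above the table, 38 mm ahead of the post and 105 mm to its right, on the line of the cam's pivot. Nose 26 mm wide, z 22 to 56 mm; an arm (24 mm wide, z 44 to 56 mm, just ahead of the post's centre) joins it to the slide's block across the right rail.
- stop_face (a point): Middle of the end stop's face towards the slide, at jig x 110 mm, 30 mm above the table; stop 100 mm wide, top at 63 mm.
- strip: Loose wooden batten 110 x 44 x 24 mm lying lengthwise in the channel in front of the slide. Origin at the centre of its underside, x along its length. Against the end stop its origin is at jig x = 55 mm; the slide fully home leaves it within 1.5 mm of the stop. It is moved only by the slide.
- offcut_small: Loose wooden offcut 50 x 36 x 30 mm on the left of the jig's base; leave alone. Origin under its centre.
- pencil: Loose carpenter's pencil 150 x 13 x 8 mm on the left of the jig's base; leave alone.
- glue: Loose white glue bottle, diameter 60, height 170 mm, left of the jig; leave alone.
- offcut_long: Loose wooden offcut 36 x 140 x 24 mm beyond the jig; leave alone.
- jar: Loose glass jar, diameter 68, height 85 mm, right of the jig and nearer the robot; leave alone.
- clamp: Loose small bar clamp, 200 mm long, 21 mm high, lying right of the jig; leave alone.
Not all that is in view belongs to the job. What is shaped like the strip but blue or turquoise is not meant.

How it is judged:
By the outcome, as a careful person would: the job done as asked, in the order asked, and still so for the second after the job is handed in, with the robot touching nothing.
It also fails if it takes over 64 s, if anything falls off the work surface, if the arm or the gripper's body presses on something with over 40 N, if the wrist force passes 120 N, or if a joint passes its speed limit or range.

## Working session

There is one attempt and no reset: what is moved stays moved. The work goes in short steps, Python scripts to look and compute and a tool call to move; the robot and the scene stay as the last step left them, time stands still between calls to the robot, and variables do not carry over. Pictures are saved under pics/ and viewed, at most 10 in all, crops included, and the job is handed in when it is done.

Besides the shell and the picture viewer there is one more tool, called after "Emit:" by a JSON object that holds its "api" and its "payload", one argument or row to a line. step_arm: Moves the arm, as the interface text tells. Its arguments: {"type":"object","properties":{"commands":{"type":"array"}},"required":["commands"]}

```bash
mkdir -p pics; ls; cat > h.py <<'E'
import numpy as np, cv2
from bench import robot, eyes, models
def ray(p,xy):
    K=np.array(p["camera_matrix"]);R=np.array(p["rotation"])
    u=np.linalg.solve(K,[xy[0],xy[1],1]); d=R@np.array([u[0],-u[1],-u[2]]); return np.array(p["eye"]),d
def atz(p,xy,z):
    e,d=ray(p,xy); return e+d*(z-e[2])/d[2]
def proj(p,X):
    K=np.array(p["camera_matrix"]);R=np.array(p["rotation"])
    c=R.T@(np.array(X)-np.array(p["eye"])); q=K@np.array([c[0],-c[1],-c[2]]); return q[:2]/q[2]
def save(p,n): cv2.imwrite(n,cv2.cvtColor(p["color"],cv2.COLOR_RGB2BGR))
E
python3 - <<'E'
from h import *
print({k:np.round(v,3) for k,v in robot.get_obs().items()})
Z=dict(cam_pivot=.054,dowel_top=.095,post_top=.0905,nose_tip=.039,stop_face=.030,jig=0,strip=.018)
for n in("scene","top"):
    p=eyes.snapshot(n); save(p,f"pics/{n}0.png"); print(n,p.keys(),np.round(p["eye"],3))
    for k,z in Z.items():
        for r in models.tip_of(p,k)[:2]: print(k,np.round(r["xy"],1),round(r["confidence"],2),np.round(atz(p,r["xy"],z),4))
E
```

```text
pics
{'time': np.float64(0.0), 'joint_positions': array([-1.306,  0.088,  1.372,  0.   ,  1.684, -0.103]), 'qvel': array([ 0.002,  0.   , -0.   ,  0.001, -0.001,  0.   ]), 'joint_torque': array([-3.0000e-03, -3.4019e+01, -3.0243e+01,  7.2000e-02,  3.3000e-02,
       -0.0000e+00]), 'tool_pos': array([ 0.198, -0.513,  0.404]), 'ee_rot': array([-3.139, -0.   ,  0.368]), 'wrist_force': array([0.37 , 0.378, 0.293]), 'wrist_torque': array([-0.031, -0.009, -0.034]), 'finger_force': np.float64(0.0), 'width': np.float64(0.094)}
scene dict_keys(['color', 'camera_matrix', 'eye', 'rotation', 'shot']) [ 1.043 -0.572  0.856]Traceback (most recent call last):
  File "<stdin>", line 7, in <module>
  File "h.py", line 7, in atz
    e,d=ray(p,xy); return e+d*(z-e[2])/d[2]
                                       ~^^^
IndexError: invalid index to scalar variable.
```

The camera rotation isn't a 3x3 matrix; it looks like roll, pitch and yaw, so I'll convert it and check against known points.

```bash
sed -i 's/R=np.array(p\["rotation"\])/R=rot(p)/' h.py; cat >> h.py <<'E'
from scipy.spatial.transform import Rotation
def rot(p):
    r=np.array(p["rotation"]); return r if r.ndim==2 else Rotation.from_euler("xyz",r).as_matrix()
E
python3 - <<'E'
from h import *
Z=dict(cam_pivot=.054,dowel_top=.095,post_top=.0905,nose_tip=.039,stop_face=.030,jig=0,strip=.018)
for n in("scene","top"):
    p=eyes.snapshot(n); save(p,f"pics/{n}0.png"); print(n,np.round(p["eye"],3),p["rotation"])
    for k,z in Z.items():
        for r in models.tip_of(p,k)[:2]: print(k,np.round(r["xy"],1),round(r["confidence"],2),np.round(atz(p,r["xy"],z),4))
E
```

```text
scene [ 1.043 -0.572  0.856] [ 0.82352117 -0.01116187  0.69224941]
cam_pivot [321.4 228.1] 0.6 [0.4704 0.1453 0.054 ]
cam_pivot [318.  298.9] 0.59 [ 0.5865 -0.0055  0.054 ]
dowel_top [261.8 295.4] 0.81 [ 0.5326 -0.0895  0.095 ]
post_top [323.  228.8] 0.97 [0.5001 0.113  0.0905]
nose_tip [288.5 281.6] 0.67 [0.5088 0.003  0.039 ]
nose_tip [384.2 304.5] 0.42 [0.6768 0.0711 0.039 ]
stop_face [384.1 305.2] 0.78 [0.6736 0.0767 0.03  ]
jig [343.8 283.5] 0.64 [0.5683 0.0958 0.    ]
jig [412.1 224.4] 0.42 [0.5727 0.3294 0.    ]
strip [351.1 195.7] 0.96 [0.4256 0.3046 0.018 ]
strip [478.6 245.4] 0.95 [0.7217 0.3431 0.018 ]
top [0.322 0.064 1.18 ] [ 0.17919371 -0.0180763  -1.59111451]
cam_pivot [331.7 212.7] 0.64 [ 0.5801 -0.0101  0.054 ]
cam_pivot [368.4 228.4] 0.22 [ 0.5413 -0.0945  0.054 ]
dowel_top [369.6 227.9] 0.76 [ 0.5344 -0.0914  0.095 ]
post_top [280.5 245.8] 0.57 [0.498  0.1086 0.0905]
nose_tip [327.6 241. ] 0.73 [5.158e-01 4.000e-04 3.900e-02]
nose_tip [255.6 188.3] 0.72 [0.6461 0.1687 0.039 ]
stop_face [293.4 179.4] 0.8 [0.6694 0.0785 0.03  ]
jig [285.1 227.7] 0.61 [0.557  0.1007 0.    ]
strip [215.2 349.5] 0.82 [0.2723 0.2629 0.018 ]
strip [175.3 170.5] 0.74 [0.6998 0.3657 0.018 ]
```

View pics/scene0.png

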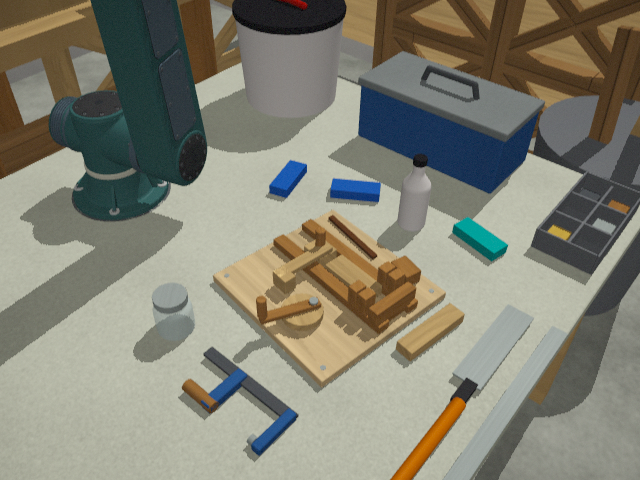

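View pics/top0.png

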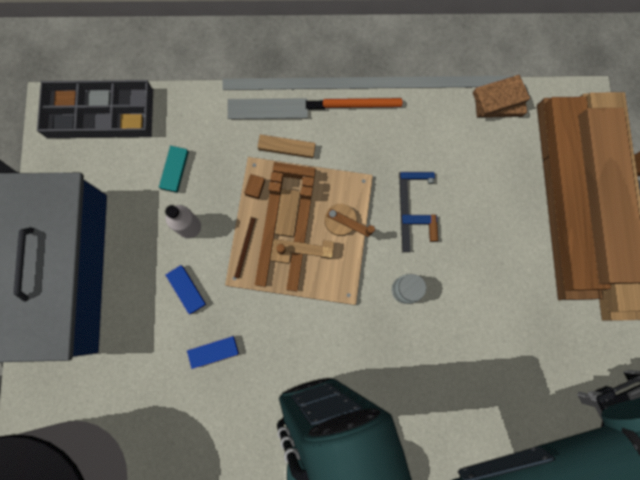

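Scene shows the post at (323,228), dowel top at (262,297), pivot at (315,299) and stop at (384,305). In the top view they are at (281,246), (370,229), (332,213) and (293,179). This agrees with the detections. Next I'll fit the jig pose, slide and cam jointly in pixel space and overlay the result.

```bash
cat >> h.py <<'E'
from scipy.optimize import least_squares
def w(q,x,y,z):
    c,s=np.cos(q[2]),np.sin(q[2]); return [q[0]+c*x-s*y,q[1]+s*x+c*y,z]
def pts(q):
    s,t=q[3],q[4]
    return dict(cam_pivot=w(q,.03,-.105,.054),dowel_top=w(q,.03+.095*np.cos(t),-.105-.095*np.sin(t),.095),post_top=w(q,-.08+s,0,.0905),
      nose_tip=w(q,-.042+s,-.105,.039),stop_face=w(q,.11,0,.03),jig=w(q,0,0,0))
def corners(q): return [w(q,x,y,.018) for x,y in((-.17,-.19),(.15,-.19),(.15,.12),(-.17,.12))]
def fit(P,obs,q0):  # obs: (picture index, name, xy)
    f=lambda q: np.ravel([(proj(P[i],pts(q)[k] if isinstance(k,str) else corners(q)[k])-xy) for i,k,xy in obs])
    return least_squares(f,q0,loss="soft_l1",f_scale=1.5)
def draw(P,i,q,n,box,sc):
    im=cv2.cvtColor(P[i]["color"],cv2.COLOR_RGB2BGR); x0,y0,x1,y1=box
    im=cv2.resize(im[y0:y1,x0:x1],None,fx=sc,fy=sc,interpolation=cv2.INTER_CUBIC)
    g=lambda X: tuple(int(v) for v in (proj(P[i],X)-[x0,y0])*sc)
    cv2.polylines(im,[np.array([g(c) for c in corners(q)])],True,(0,0,255),1)
    for X in pts(q).values(): cv2.circle(im,g(X),4,(255,0,255),1)
    cv2.imwrite(n,im)
E
cat > m.py <<'E'
from h import *
import sys
P=[eyes.snapshot("scene"),eyes.snapshot("top")]; obs=[]
g=[.565,.099,-.19,.005,1.6]
for i,p in enumerate(P):
    for k in("cam_pivot","dowel_top","post_top","nose_tip","stop_face","jig"):
        c=[r for r in models.tip_of(p,k) if r["confidence"]>.3 ]
        e=proj(p,pts(g)[k]); c=[r for r in c if k=="dowel_top" or k in("post_top","nose_tip") or np.hypot(*(r["xy"]-e))<20]
        if c: obs.append((i,k,np.array((c[0] if k in("dowel_top","post_top") else min(c,key=lambda r:np.hypot(*(r["xy"]-e))))["xy"])))
    if len(sys.argv)>2:
        m=models.masks_of(p,"jig")[0]["mask"].astype(np.uint8)
        h=cv2.convexHull(max(cv2.findContours(m,0,1)[0],key=cv2.contourArea))
        a=[tuple(x) for x in cv2.approxPolyN(h,4,approxCurve=h)[0]] if hasattr(cv2,"approxPolyN") else []
        for j,X in enumerate(corners(g)):
            e=proj(p,X); b=min(a,key=lambda v:np.hypot(*(v-e)),default=None)
            if b is not None and np.hypot(*(b-e))<15: obs.append((i,j,np.array(b,float)))
r=fit(P,obs,g); q=r.x; print("q",np.round(q,4))
for (i,k,xy),e in zip(obs,r.fun.reshape(-1,2)): print(i,k,np.round(xy,1),np.round(e,1))
for k,v in pts(q).items(): print(k,np.round(v,4))
if len(sys.argv)>1:
    draw(P,0,q,f"pics/{sys.argv[1]}_s.png",(200,200,460,395),3); draw(P,1,q,f"pics/{sys.argv[1]}_t.png",(215,145,395,315),4)
    a=cv2.imread(f"pics/{sys.argv[1]}_s.png"); 
E
python3 m.py a corners
```

```text
q [ 0.5681  0.0972 -0.1628  0.0043  1.8838]
0 cam_pivot [314.1 301.5] [-0.7 -2.3]
0 dowel_top [264.1 297.7] [-2.8  1.1]
0 post_top [321.5 227.1] [-2.4  1.1]
0 nose_tip [287.1 280.2] [2.3 3.7]
0 stop_face [387.  305.9] [-0.7 -0.7]
0 jig [341.3 284.4] [ 2.9 -1.4]
0 0 [209. 276.] [ 2.7 -1.8]
0 1 [322. 386.] [-0.2 -5.2]
0 2 [449. 294.] [-3.3 -3.5]
0 3 [330. 206.] [1.8 2. ]
1 cam_pivot [331.5 213.5] [ 0.7 -1. ]
1 dowel_top [369.9 225.8] [1.5 0.9]
1 post_top [282.1 245.5] [-2.   2.3]
1 nose_tip [328.1 241.8] [-0.2 -0. ]
1 stop_face [291.3 177.9] [ 1.7 -1.4]
1 jig [286.4 229.3] [ 0.1 -6.1]
1 0 [354. 304.] [ 1.8 -0.2]
1 1 [387. 176.] [-14.8  -2.5]
1 2 [247. 156.] [ 0.1 -0.5]
1 3 [224. 285.] [ 0.6 -0.3]
cam_pivot [ 0.5807 -0.0113  0.054 ]
dowel_top [ 0.5371 -0.0957  0.095 ]
post_top [0.4934 0.1095 0.0905]
nose_tip [ 5.139e-01 -3.000e-04  3.900e-02]
stop_face [0.6766 0.0794 0.03  ]
jig [0.5681 0.0972 0.    ]
```

View pics/a_s.png

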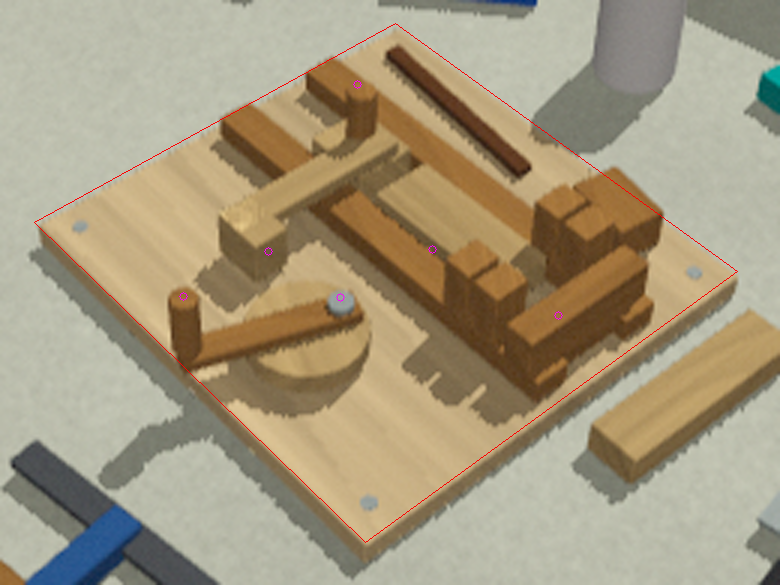

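View pics/a_t.png

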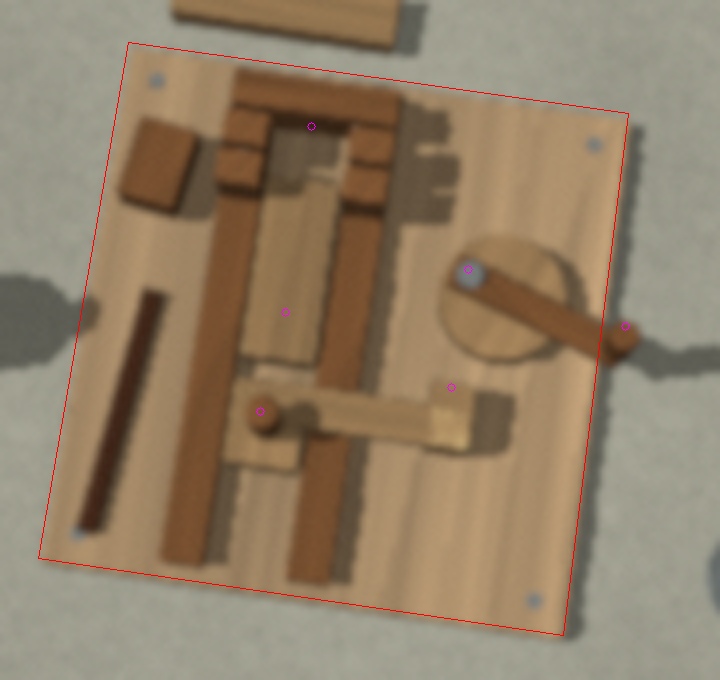

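The overlay matches the base corners, pivot, dowel, post and nose. The jig is at about (0.568, 0.097) with yaw -0.163, slide about 4 mm and cam about 1.88. I'll go above the place behind the dowel with fingers closed, tool x along the push tangent (yaw about -0.476).

Emit:
{"api": "step_arm", "payload": {
  "commands": [
    [[44.7,-29,0,0,0,0,0],[44.7,-29,0,0,0,0,0],[44.7,-29,0,0,0,0,0],[44.7,-29,0,0,0,0,0],[44.7,-29,0,0,0,0,0],[44.7,-29,0,0,0,0,0],[44.7,-29,0,0,0,0,0],[44.7,-29,0,0,0,0,0],[44.7,-29,0,0,0,0,0],[44.7,-29,0,0,0,0,0],[0,0,0,0,0,0.169,0],[0,0,0,0,0,0.169,0],[0,0,0,0,0,0.169,0],[0,0,0,0,0,0.169,0],[0,0,0,0,0,0.169,0],[0,0,0,0,0,0,0],[0,0,0,0,0,0,0]]
  ]
}}

```text
time: 3.82
tool_pos: [0.5106, -0.0819, 0.4047]
ee_rot: [3.142, -0.0, -0.475]
wrist_force: [0.4, 0.3, -0.1]
width: 0.0004
finger_force: 0.0
```

Emit:
{"api": "step_arm", "payload": {
  "commands": [
    [[0,0,40,0,0,0,0],[0,0,40,0,0,0,0],[0,0,30,0,0,0,0],[0,0,20,0,0,0,0],[0,0,13,0,0,0,0],[0,0,0,0,0,0,0]]
  ]
}}

```text
time: 4.58
tool_pos: [0.5104, -0.0818, 0.2609]
ee_rot: [3.141, 0.002, -0.476]
wrist_force: [-0.7, 0.0, 0.7]
width: 0.0004
finger_force: 0.0
```

```bash
python3 - <<'E'
from h import *
o=robot.get_obs(); print(o["tool_pos"],o["wrist_force"])
p=eyes.snapshot("scene"); t=o["tool_pos"]; tip=[t[0],t[1],t[2]-.199]
im=cv2.cvtColor(p["color"],cv2.COLOR_RGB2BGR)[200:395,180:420]; im=cv2.resize(im,None,fx=3,fy=3)
cv2.circle(im,tuple(int(v) for v in (proj(p,tip)-[180,200])*3),4,(0,255,0),1); cv2.imwrite("pics/b.png",im)
E
```

```text
[ 0.51037543 -0.08184649  0.26086277] [-0.73128282  0.01371948  0.70652719]
```

View pics/b.png

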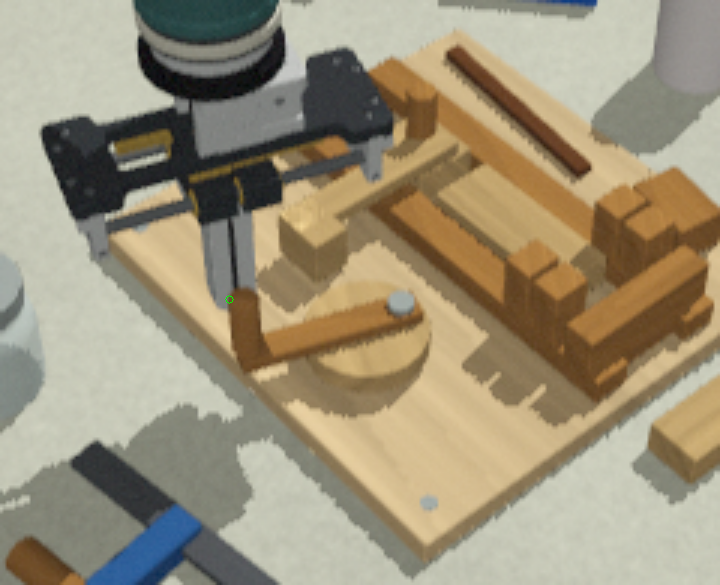

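The fingers are just behind the dowel (dowel top at crop (243,300)), clear of the nose and in line with the tangent. I'll close the gap and start the arc.

Emit:
{"api": "step_arm", "payload": {
  "commands": [
    [[6,0,0,0,0,0,0],[6,0,0,0,0,0,0],[9.6,1.2,0,0,0,-0.1,0],[9.6,1.2,0,0,0,-0.1,0],[9.6,1.2,0,0,0,-0.1,0],[9.6,1.2,0,0,0,-0.1,0],[9.6,1.2,0,0,0,-0.1,0],[9.6,1.2,0,0,0,-0.1,0],[9.6,1.2,0,0,0,-0.1,0],[9.6,1.2,0,0,0,-0.1,0],[0,0,0,0,0,0,0]]
  ]
}}

```text
time: 6.0
tool_pos: [0.595, -0.1064, 0.2621]
ee_rot: [3.141, -0.001, 0.322]
wrist_force: [0.2, -0.7, -0.3]
width: 0.0005
finger_force: 0.0
```

```bash
cat > c.py <<'E'
from h import *
import sys
q=[.5681,.0972,-.1628,.0043,0]
o=robot.get_obs(); t=o["tool_pos"]; pv=np.array(w(q,.03,-.105,.054))
yaw=o["ee_rot"][2]; x=np.array([np.cos(yaw),np.sin(yaw)]); y=np.array([np.sin(yaw),-np.cos(yaw)]); d=t[:2]-pv[:2]
print("time",o["time"],"pivot-rel tool frame",d@x,d@y,"yaw",yaw,"F",np.round(o["wrist_force"],1))
for n in("scene","top"):
    p=eyes.snapshot(n); save(p,f"pics/{sys.argv[1]}_{n}.png")
    for k,z in(("dowel_top",.095),("post_top",.0905)):
        for r in models.tip_of(p,k)[:1]:
            X=atz(p,r["xy"],z); e=X-pv
            print(n,k,np.round(r["xy"],1),round(r["confidence"],2),np.round(X,4),"r",round(np.hypot(*e[:2]),4),"theta",round(-(np.arctan2(e[1],e[0])-q[2]),3))
E
python3 c.py c
```

```text
time 6.0 pivot-rel tool frame -0.016497519395802275 0.09480814769647762 yaw 0.3217502020922951 F [ 0.2 -0.7 -0.3]
scene dowel_top [295.1 326. ] 0.88 [ 0.6191 -0.1033  0.095 ] r 0.0998 theta 1.012
scene post_top [323.4 229.8] 0.58 [0.5025 0.1113 0.0905] r 0.1454 theta -2.301
top post_top [280.4 247.4] 0.81 [0.4944 0.1089 0.0905] r 0.1479 theta -2.356
```

The dowel is moving with the finger. Continue the arc, stopping slightly short.

Emit:
{"api": "step_arm", "payload": {
  "commands": [
    [[9.6,1.2,0,0,0,-0.1,0],[9.6,1.2,0,0,0,-0.1,0],[9.6,1.2,0,0,0,-0.1,0],[9.6,1.2,0,0,0,-0.1,0],[9.6,1.2,0,0,0,-0.1,0],[9.6,1.2,0,0,0,-0.1,0],[9.6,1.2,0,0,0,-0.1,0],[9.6,1.2,0,0,0,-0.1,0],[9.6,1.2,0,0,0,-0.1,0],[9.6,1.2,0,0,0,-0.1,0],[0,0,0,0,0,0,0]]
  ]
}}

```text
time: 7.68
tool_pos: [0.6682, -0.0499, 0.2615]
ee_rot: [-3.141, 0.0, 1.322]
wrist_force: [-0.5, -0.2, -0.5]
width: 0.0006
finger_force: 0.0
```

```bash
python3 c.py d
```

```text
time 7.675 pivot-rel tool frame -0.015873683810349877 0.0943115208665973 yaw 1.3218124453495894 F [-0.5 -0.2 -0.5]
scene dowel_top [351.  317.1] 0.88 [ 0.6764 -0.0305  0.095 ] r 0.0976 theta 0.035
scene post_top [321.1 229.4] 0.87 [0.4985 0.1094 0.0905] r 0.146 theta -2.332
top dowel_top [327.5 240.3] 0.65 [0.5079 0.0037 0.095 ] r 0.0743 theta -3.101
top post_top [277.6 247.3] 0.81 [0.4947 0.1151 0.0905] r 0.1529 theta -2.331
```

Cam at about 0.04–0.09; nudge another 0.06, back off and rise.

Emit:
{"api": "step_arm", "payload": {
  "commands": [
    [[5.5,0.8,0,0,0,-0.06,0],[0,0,0,0,0,0,0],[-20,0,0,0,0,0,0],[-20,0,0,0,0,0,0],[0,0,-50,0,0,0,0],[0,0,-50,0,0,0,0],[0,0,-40,0,0,0,0],[-50,0,0,0,0,0,0],[-50,0,0,0,0,0,0],[-50,0,0,0,0,0,0],[0,0,0,0,0,0,0]]
  ]
}}

```text
time: 9.35
tool_pos: [0.6332, -0.2367, 0.4012]
ee_rot: [-3.141, 0.001, 1.376]
wrist_force: [0.3, 0.3, 0.2]
width: 0.0006
finger_force: 0.0
```

```bash
python3 c.py e; python3 - <<'E'
import cv2
a=cv2.resize(cv2.imread("pics/e_scene.png")[200:395,200:460],None,fx=2,fy=2); b=cv2.resize(cv2.imread("pics/e_top.png")[145:315,215:395],None,fx=1.5,fy=1.5)
b=cv2.copyMakeBorder(b,0,a.shape[0]-b.shape[0],0,0,0); cv2.imwrite("pics/e.png",cv2.hconcat([a,b]))
E
```

```text
time 9.35 pivot-rel tool frame -0.21097031987883053 0.09526686285442927 yaw 1.3755598906138773 F [0.3 0.3 0.2]
scene dowel_top [354.3 317.5] 0.71 [ 0.681  -0.0277  0.095 ] r 0.1017 theta -0.001
scene post_top [323.  228.2] 0.89 [0.499  0.1144 0.0905] r 0.1499 theta -2.31
top dowel_top [339.8 165.8] 0.61 [ 0.6806 -0.029   0.095 ] r 0.1015 theta 0.013
top post_top [279.7 244.3] 0.86 [0.5014 0.1104 0.0905] r 0.1452 theta -2.311
```

View pics/e.png

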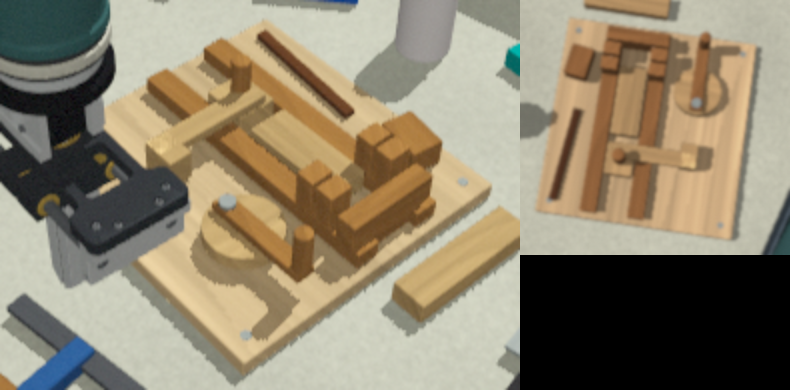

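Both views show the lever parallel to the rails, pointing forward (theta about 0.00–0.01), with the slide unmoved. Now to the spot behind the post: jig x about -112, yaw -0.163.

Emit:
{"api": "step_arm", "payload": {
  "commands": [
    [[0,0,0,0,0,0.171,0],[0,0,0,0,0,0.171,0],[0,0,0,0,0,0.171,0],[0,0,0,0,0,0.171,0],[0,0,0,0,0,0.171,0],[0,0,0,0,0,0.171,0],[0,0,0,0,0,0.171,0],[0,0,0,0,0,0.171,0],[0,0,0,0,0,0.171,0],[-28.8,-39.8,0,0,0,0,0],[-28.8,-39.8,0,0,0,0,0],[-28.8,-39.8,0,0,0,0,0],[-28.8,-39.8,0,0,0,0,0],[-28.8,-39.8,0,0,0,0,0],[-28.8,-39.8,0,0,0,0,0],[-28.8,-39.8,0,0,0,0,0],[-28.8,-39.8,0,0,0,0,0],[0,0,0,0,0,0,0]]
  ]
}}

```text
time: 11.9
tool_pos: [0.455, 0.1218, 0.4023]
ee_rot: [-3.141, -0.001, -0.149]
wrist_force: [0.1, -0.1, -1.0]
width: 0.0004
finger_force: 0.0
```

Emit:
{"api": "step_arm", "payload": {
  "commands": [
    [[3.5,6,0,0,0,0.013,0],[0,0,40,0,0,0,0],[0,0,40,0,0,0,0],[0,0,30,0,0,0,0],[0,0,20,0,0,0,0],[0,0,12,0,0,0,0],[0,0,0,0,0,0,0]]
  ]
}}

```text
time: 12.78
tool_pos: [0.4595, 0.1114, 0.2589]
ee_rot: [3.141, 0.002, -0.171]
wrist_force: [-0.6, 0.0, -0.1]
width: 0.0006
finger_force: 0.0
```

```bash
python3 c.py f; python3 - <<'E'
import cv2
a=cv2.resize(cv2.imread("pics/f_scene.png")[150:345,200:460],None,fx=2,fy=2); b=cv2.resize(cv2.imread("pics/f_top.png")[145:315,215:395],None,fx=1.5,fy=1.5)
b=cv2.copyMakeBorder(b,0,a.shape[0]-b.shape[0],0,0,0); cv2.imwrite("pics/f.png",cv2.hconcat([a,b]))
E
```

```text
time 12.775 pivot-rel tool frame -0.14022155520733282 -0.10026663071743327 yaw -0.17078723829717113 F [-0.6  0.  -0.1]
scene dowel_top [354.5 317.6] 0.59 [ 0.6814 -0.0276  0.095 ] r 0.102 theta -0.002
scene post_top [322.5 230.2] 0.73 [0.5019 0.1093 0.0905] r 0.144 theta -2.312
top dowel_top [336.9 165.8] 0.97 [ 0.6807 -0.0224  0.095 ] r 0.1006 theta -0.052
```

View pics/f.png

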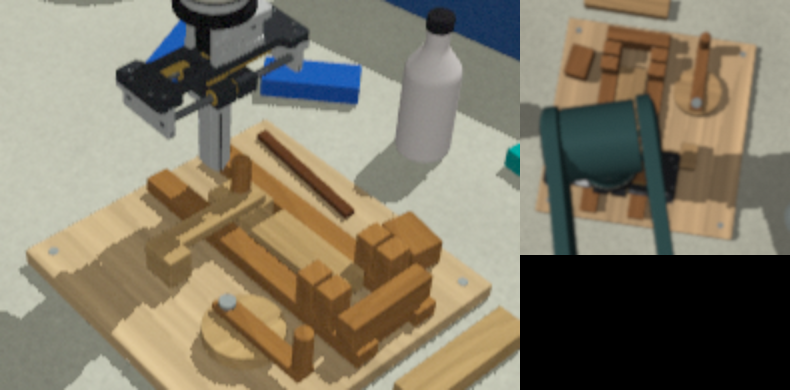

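The fingers are behind the post, about 3.5 mm to the right of its line; I'll correct that and push most of the way.

Emit:
{"api": "step_arm", "payload": {
  "commands": [
    [[0,-3.5,0,0,0,0,0],[8,0,0,0,0,0,0],[8,0,0,0,0,0,0],[8,0,0,0,0,0,0],[8,0,0,0,0,0,0],[8,0,0,0,0,0,0],[6,0,0,0,0,0,0],[6,0,0,0,0,0,0],[0,0,0,0,0,0,0]]
  ]
}}

```text
time: 14.2
tool_pos: [0.5118, 0.1067, 0.2595]
ee_rot: [3.141, -0.002, -0.169]
wrist_force: [-1.0, -0.0, 0.1]
width: 0.0004
finger_force: 0.2
```

```bash
cat > j.py <<'E'
from h import *
q=[.5681,.0972,-.1628]
o=robot.get_obs(); d=o["tool_pos"][:2]-q[:2]; c,s=np.cos(q[2]),np.sin(q[2])
print("jig xy",d@[c,s],d@[-s,c],np.round(o["wrist_force"],1))
E
python3 j.py; python3 c.py g
```

```text
jig xy -0.057087399003962085 0.0002734111537510537 [-1.  -0.   0.1]
time 14.2 pivot-rel tool frame -0.08777936158902197 -0.10469713386834308 yaw -0.1693910204690019 F [-1.  -0.   0.1]
scene dowel_top [354.  315.3] 0.83 [ 0.6778 -0.0242  0.095 ] r 0.098 theta -0.03
scene post_top [331.6 239.9] 0.61 [0.5322 0.0991 0.0905] r 0.1206 theta -2.147
top dowel_top [337.  168.1] 0.73 [ 0.6752 -0.0224  0.095 ] r 0.0951 theta -0.045
top post_top [284.3 231.5] 0.6 [0.5303 0.0998 0.0905] r 0.122 theta -2.159
```

Emit:
{"api": "step_arm", "payload": {
  "commands": [
    [[4,0,0,0,0,0,0],[4,0,0,0,0,0,0],[2,0,0,0,0,0,0],[0,0,0,0,0,0,0]]
  ]
}}

```text
time: 15.0
tool_pos: [0.5212, 0.1052, 0.2596]
ee_rot: [3.141, 0.0, -0.169]
wrist_force: [-2.9, -0.4, 1.4]
width: 0.0003
finger_force: 1.4
```

Emit:
{"api": "step_arm", "payload": {
  "commands": [
    [[1,0,0,0,0,0,0],[1,0,0,0,0,0,0]]
  ]
}}

```text
time: 15.25
tool_pos: [0.5229, 0.1049, 0.2596]
ee_rot: [3.141, 0.0, -0.169]
wrist_force: [-3.9, 0.3, 2.3]
width: 0.0004
finger_force: 1.8
```

Emit:
{"api": "step_arm", "payload": {
  "commands": [
    [[1,0,0,0,0,0,0],[1,0,0,0,0,0,0]]
  ]
}}

```text
time: 15.5
tool_pos: [0.5241, 0.1047, 0.2596]
ee_rot: [3.141, 0.004, -0.169]
wrist_force: [-9.1, 0.1, 4.6]
width: 0.0006
finger_force: 4.6
```

Force is rising at the predicted home position (jig x about -44.6). A few more small steps should confirm the hard stop.

Emit:
{"api": "step_arm", "payload": {
  "commands": [
    [[1,0,0,0,0,0,0],[0,0,0,0,0,0,0]]
  ]
}}

```text
time: 15.75
tool_pos: [0.5245, 0.1047, 0.2596]
ee_rot: [3.141, 0.006, -0.169]
wrist_force: [-11.1, 0.7, 6.5]
width: 0.0004
finger_force: 5.2
```

Emit:
{"api": "step_arm", "payload": {
  "commands": [
    [[1,0,0,0,0,0,0],[0,0,0,0,0,0,0]]
  ]
}}

```text
time: 16.0
tool_pos: [0.525, 0.1046, 0.2595]
ee_rot: [3.141, 0.008, -0.169]
wrist_force: [-11.8, 0.4, 8.4]
width: 0.0003
finger_force: 6.4
```

Emit:
{"api": "step_arm", "payload": {
  "commands": [
    [[1,0,0,0,0,0,0],[0,0,0,0,0,0,0]]
  ]
}}

```text
time: 16.25
tool_pos: [0.5254, 0.1046, 0.2596]
ee_rot: [3.14, 0.01, -0.169]
wrist_force: [-15.3, 0.1, 9.4]
width: 0.0007
finger_force: 7.6
```

It's firmly against a stop, with force growing steadily and hardly any travel. I'll press slightly more, then back straight off, rise and look.

Emit:
{"api": "step_arm", "payload": {
  "commands": [
    [[2,0,0,0,0,0,0],[0,0,0,0,0,0,0],[-10,0,0,0,0,0,0],[-15,0,0,0,0,0,0],[-15,0,0,0,0,0,0],[0,0,-40,0,0,0,0],[0,0,-50,0,0,0,0],[0,0,-50,0,0,0,0],[-50,0,0,0,0,0,0],[-50,0,0,0,0,0,0],[0,-60,0,0,0,0,0],[0,-60,0,0,0,0,0],[0,-60,0,0,0,0,0],[0,0,0,0,0,0,0],[0,0,0,0,0,0,0]]
  ]
}}

```text
time: 18.12
tool_pos: [0.4218, 0.3045, 0.3994]
ee_rot: [3.141, -0.0, -0.169]
wrist_force: [-0.3, -0.6, 0.1]
width: 0.0005
finger_force: 0.0
```

```bash
python3 m.py z; python3 - <<'E'
import cv2
a=cv2.imread("pics/z_s.png"); b=cv2.imread("pics/z_t.png")
a=cv2.resize(a,None,fx=.58,fy=.58); b=cv2.resize(b,None,fx=.48,fy=.48); h=max(a.shape[0],b.shape[0])
p=lambda i: cv2.copyMakeBorder(i,0,h-i.shape[0],0,0,0); cv2.imwrite("pics/z.png",cv2.hconcat([p(a),p(b)]))
E
```

```text
q [ 0.5667  0.0994 -0.1689  0.0524 -0.0263]
0 cam_pivot [316.8 296.9] [-3.5  1. ]
0 dowel_top [354.2 313.7] [-2.1 -0.5]
0 post_top [336.6 242.8] [-0.3 -2.6]
0 nose_tip [304.9 297. ] [1.3 0.4]
0 stop_face [385.  305.2] [ 1.1 -0.9]
0 jig [344.2 282.3] [ 0.1 -0.2]
1 cam_pivot [330.7 214.3] [ 0.6 -1. ]
1 dowel_top [338.5 167.7] [-1.4  1.5]
1 post_top [282.2 225.8] [0.2 1.7]
1 nose_tip [329.1 224.4] [ 0.7 -1.6]
1 stop_face [291.7 178.9] [ 0.7 -1.7]
1 jig [286.7 227.2] [-1.1 -3.4]
cam_pivot [ 0.5786 -0.0092  0.054 ]
dowel_top [ 0.6726 -0.0227  0.095 ]
post_top [0.5395 0.104  0.0905]
nose_tip [ 0.5593 -0.0059  0.039 ]
stop_face [0.6751 0.0809 0.03  ]
jig [0.5667 0.0994 0.    ]
```

View pics/z.png

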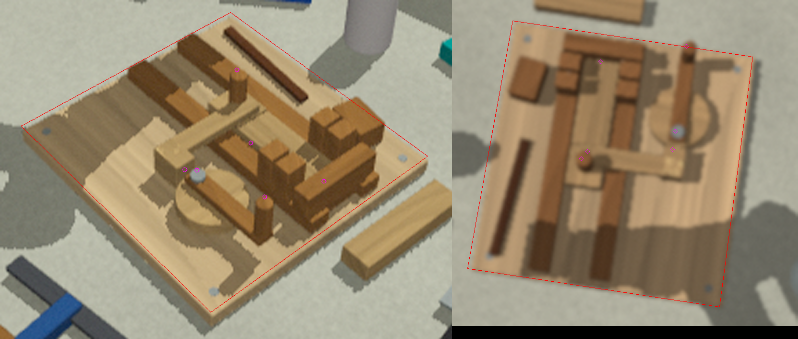

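The final views show the lever straight forward (cam about -0.03). The slide reads about 52–53 mm and was pressed to its hard stop with about 15 N. The batten is against the end stop, and the arm is clear.

```bash
python3 -c "
from bench import robot
print(robot.close_job())"
```

```text
the job is handed in; nothing more can be done
None
```

I turned the cam lever to point straight forward, then pushed the slide to its hard stop so the batten sits against the end stop; the gripper was clear of everything when I handed the job in, but no verdict was returned.

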